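# Latch a tub carrier behind the one-way gate

## Task

Take the grey tub carrier by its black handle, slide it along the white plate into the flared mouth of the feed lane, and push it on past the orange sprung pawl until the pawl clicks shut behind it and holds it against the spring buffer. Push gently (the carrier must never bear on the lane, pawl or buffer with more than 20 N, so do not ram the buffer to the end of its travel), keep the carrier flat on the plate with its tub standing in it, leave the things round about where they are, and let go.

Things in the scene. Friction and masses are not known exactly. Their poses are not given: they have to be found in the camera images.
- lane: fixed feed lane on a white wear plate 8 mm thick, 170 mm wide, from lane x = -365 to +222 mm: two aluminium rails 114 mm apart inside, straight along +x, the travel direction. Origin on the plate's top on the centre line; +y left of travel, z up. Parallel rails from x = -100 to +200 mm, +y rail 18 mm high, -y rail 7 mm. It carries a grey gate unit, up to 48 mm high, with a bridge across the far end
- lane_mouth (a point): on the plate, lane centre line, x = -100 mm: start of the parallel rails. From here back to x = -146 mm the mouth flares to 150 mm wide. The gate (with pawl and buffer) is clamped at a different place along the lane each time, which is not measured: the carrier's origin, once latched, lies anywhere from lane x = +45 to +120 mm, to be found by feel or sight
- gate_pawl (a joint): angle (rad) of the gate's orange pawl, slanting into the lane from the -y side, 8.5 to 18.5 mm above the plate. 0 = sprung shut, tip 14 mm into the lane; 0.1 to 0.18 while the slab's side holds it open; snaps to 0 (the click) when the slab's rear edge is past its tip, then blocks return. Torque 0.15 Nm shut, 0.3 at 0.17 rad; passing it adds 3 to 6 N
- buffer (a joint): travel (m) of the gate's sprung buffer, black rubber face 24 mm across, on the lane's centre line 14 mm above the plate at the far end. 0 = out. The carrier's front meets it before the pawl shuts; it is about 5 to 8 mm in when the pawl clicks and stays in while latched. 2.4 N at 0, 0.6 N more per mm; hard stop at 14 mm
- carrier: loose grey carrier, 0.3 kg without its tub: a slab 110 x 110 x 22 mm with rounded front corners (radius 10 mm), square rear corners. Origin under the slab's centre, on the wear plate, +x to the front (goes into the lane first), z up. Behind the slab a tail 30 mm wide reaches to x = -109 mm, with an upright black handle on it. Four steel lugs 12 mm high keep the tub in place
- carrier_handle (a point): point on the carrier's centre line 92 mm behind its origin and 52 mm above the plate, in the middle of the upper part of the black handle. The handle is 16 mm wide (carrier y), 26 mm long (carrier x), and stands from 22 to 70 mm above the plate
- tub: open pink tub, about 0.24 kg, 96 mm across the rim, 55 mm high, standing loose on the carrier's slab between the lugs (top 77 mm above the plate); origin under its foot
- amber_bottle: bystander: amber bottle with dark cap, 42 mm across, 85 mm high, beside the lane; origin under its foot
- steel_cup: bystander: steel cup, 72 mm across, 82 mm high, beside the lane; origin under its foot
- drop_bottle: bystander: small dark brown bottle with a pale cap, 30 mm across, 62 mm high, beyond the lane; origin under its foot
Things that resemble listed ones, but are neither listed nor needed, are in the scene too. What is shaped like the tub but turquoise is not meant.

How it is judged:
By the outcome, as a careful person would: the job done as asked, in the order asked, and still so for the second after the job is handed in, with the robot touching nothing.
It also fails if it takes over 64 s, if anything falls off the work surface, if the arm or the gripper's body presses on something with over 40 N, if the wrist force passes 120 N, or if a joint passes its speed limit or range.

## Robot

A 7-joint arm with a two-finger parallel gripper is mounted at the origin on a cart in front of the work surface, level with it; the furniture and walls round the work are solid. World frame = base frame: x ahead of the robot, y to its left, z up, the work surface at z = 0. Lengths are in mm, angles in rad, forces in N, time in s.
With the tool pointing down it reaches from about 400 to 875 mm from the base axis. Payload 4.4 kg.
Tool frame: the origin (TCP) lies at the very end of the fingers, on their centre line; the grasp point (between the pads) lies 19 mm behind it; z points along the fingers, y is the direction in which the jaws open and shut (so a half turn about z gives the same grasp; the last joint's range is limited). The gripper opens to 85 mm and grips with 20 to 120 N. Pads are 22 mm wide; open, the fingers measure 114 mm over their backs; the gripper's body (76 mm by 85 mm) begins 54 mm behind the grasp point. The pads swing forward as they close: fully open they stand 13 mm farther back than shut.
Start: joints at [-1.388, 0.628, 0.038, 1.517, -0.027, 0.996, -0.02], TCP at [160.031, 630.006, 231.313] pointing down, gripper open.
Joint ranges: [-3.06, 3.06], [-0.37, 2.12], [-1.25, 1.32], [0.18, 2.47], [-1.1, 4.24], [0.23, 1.98], [-2.94, 2.94]. Speed limits (rad/s): [2.57, 2.57, 3.14, 3.14, 3.14, 3.14, 3.14].

## Interface

Orientations are given as [roll, pitch, yaw] about the fixed x, y, z axes, in that order (R = Rz(yaw) Ry(pitch) Rx(roll)).
In Python, from cell import ctrl, eyes gives the robot as it stands.
- The arm moves only by the tool move_arm, never from a script. Its argument "increments" is a list of rows, each a list of 6 numbers: the shift along the tool's x, y, z in cm, then the turn, a rotation vector about the tool's x, y, z in degrees. In form: [[x, y, z, wx, wy, wz], ...]. A call has 1 to 20 rows; each row is the pose to reach, as a shift and turn from the pose commanded when the call began, along the tool's axes at that moment; what a row does not reach only later rows make up. A row lasts 1/10 s, in which the tool goes at most 50 mm and 8.59 degrees, less where a joint would pass 70% of its speed; a pose out of reach is approached as far as the arm can. A call with a gripper value outside its range is refused whole. "grip" is the opening, from -1 (shut) to 1 (fully open), set as the call begins (left out, the last holds). The fingers move at their own pace and stop on an object; the grip force is fixed at half the most. Time passes only in rows, so rows that repeat a pose let the fingers close. It gives the time, the measured TCP pose, the force and the opening at its end, in the units of the state.
- ctrl.read_state(): the state, without advancing time (a new reading comes with each control period).
- eyes.get_image(name): name is "scene" or "top"; returns the picture (400x640x3 uint8, red, green, blue); there is no depth.
- eyes.calibration(name): a dict with "fx", "fy", "cx", "cy" (pixels), "pose" (4x4, takes a point from camera to world coordinates). Camera axes: x right, y up, looking along -z (the intrinsics and any distortion apply to the point x, -y, -z); pixel columns grow to the right and rows downward; lengths in mm; the calibration is good to about 2 mm. A picture is of the moment at which its call begins. calibration takes no time and is no camera call.
- ctrl.finish_job(): hands the job in, once; it reports no verdict.
The state is a dict: "clock": time; "qpos": joint angles; "qd": joint speeds; "tau": joint torques, N m; "eef_pos": TCP position; "tool_rot": TCP orientation; "force": force on the tool from outside, world axes, zero at the start; "torque": the same for the moment, N m; "width": finger opening in mm.
Only numpy, scipy, OpenCV 4.12 (cv2) and the standard library are available. Lean on these libraries where they do the work, as an engineer would, in place of code of your own. Each camera call takes 0.05 s, during which the arm holds its last target. There are 200 camera calls.

## Working session

There is one attempt and no reset: what is moved stays moved. The work goes in short steps, Python scripts to look and compute and a tool call to move; the robot and the scene stay as the last step left them, time stands still between calls to the robot, and variables do not carry over. Pictures are saved under pics/ and viewed, about 8 in all and at most 12, crops included, and the job is handed in when it is done.

Besides the shell and the picture viewer there is one more tool, called after "Emit:" as a command line: name --pt "numbers of a row" for each row, then --argument value for the rest. move_arm: Moves the arm, as the interface text tells. Its arguments: {"type":"object","properties":{"increments":{"type":"array","items":{"type":"array","items":{"type":"number"}}},"grip":{"type":"number"}},"required":["increments"]}

```bash
ls; mkdir -p pics
python3 - <<'E'
from cell import ctrl, eyes
import cv2
for n in("scene","top"):
    im=eyes.get_image(n); cv2.imwrite(f"pics/{n}0.png",im[:,:,::-1]); c=eyes.calibration(n); print(n,c)
print(ctrl.read_state())
E
```

```text
pics
scene {'fx': 364.90028412398146, 'fy': 364.90028412398146, 'cx': 320.27373630126357, 'cy': 188.65594601280878, 'pose': array([[ 8.11755925e-01,  3.12870202e-01, -4.93117182e-01,
         1.10710710e+02],
       [-5.83562547e-01,  4.02007860e-01, -7.05580920e-01,
        -6.98568191e+02],
       [-2.25182616e-02,  8.60524211e-01,  5.08911594e-01,
         5.49142037e+02],
       [ 0.00000000e+00,  0.00000000e+00,  0.00000000e+00,
         1.00000000e+00]])}
top {'fx': 401.07332576823694, 'fy': 401.07332576823694, 'cx': 323.72977661423755, 'cy': 200.40161688828894, 'pose': array([[-1.10152384e-02,  9.90113887e-01, -1.39832596e-01,
         4.51444566e+02],
       [-9.99912498e-01, -1.19311660e-02, -5.71353608e-03,
        -4.25643443e+01],
       [-7.32541733e-03,  1.39757424e-01,  9.90158674e-01,
         9.16354130e+02],
       [ 0.00000000e+00,  0.00000000e+00,  0.00000000e+00,
         1.00000000e+00]])}
{'clock': 0.1, 'qpos': array([-1.38778373,  0.62924113,  0.03845512,  1.51827719, -0.02700068,
        0.99632012, -0.0199907 ]), 'qd': array([-0.00033348, -0.0028155 , -0.00099591, -0.00211468, -0.00045841,
       -0.00104599, -0.00087227]), 'tau': array([ 3.04383357e-03, -5.64522278e+01,  1.23017628e+00, -1.93970525e+01,
        1.11889606e-02,  5.47922304e-03, -2.02497125e-05]), 'eef_pos': array([159.90036329, 629.43605394, 230.4864109 ]), 'tool_rot': array([-3.13986523e+00,  2.26792294e-05,  2.89278042e+00]), 'force': array([-0.00670683,  1.43170523,  0.22203018]), 'torque': array([-0.01842311, -0.02994258,  0.0275472 ]), 'width': 85.35872865181867}
```

View pics/scene0.png

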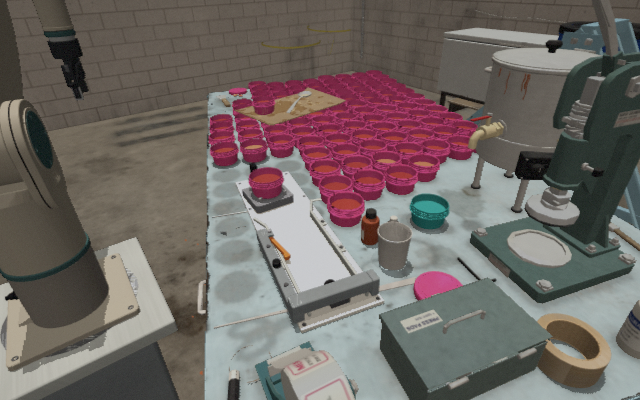

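View pics/top0.png

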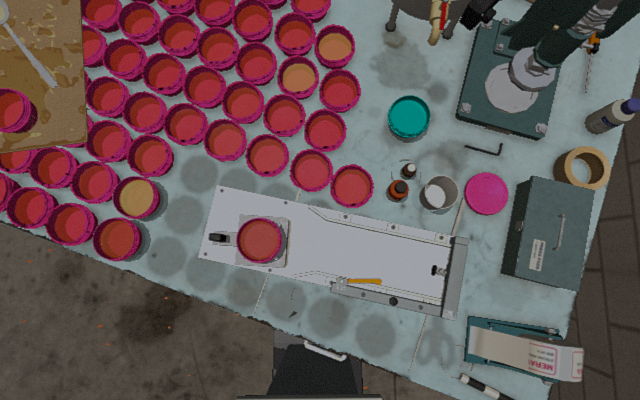

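The top view shows the white plate from about (210,190) to (465,315). The carrier is at (260,240) holding the only pink tub on the plate, its black handle is at (220,238), the orange pawl at (360,281) and the buffer at (437,270). I'll confirm in an enlarged crop.

```bash
cat > h.py <<'E'
import numpy as np, cv2
from cell import ctrl, eyes
def ray(n,u,v,z):
    c=eyes.calibration(n);P=c["pose"];d=P[:3,:3]@np.array([(u-c["cx"])/c["fx"],-(v-c["cy"])/c["fy"],-1])
    o=P[:3,3];return (o+d*(z-o[2])/d[2])[:2]
def proj(n,p):
    c=eyes.calibration(n);P=c["pose"];q=P[:3,:3].T@(np.array(p)-P[:3,3])
    return np.array([c["cx"]+c["fx"]*q[0]/-q[2],c["cy"]-c["fy"]*q[1]/-q[2]])
def crop(im,x0,y0,x1,y1,s,f):
    cv2.imwrite(f,cv2.resize(im[y0:y1,x0:x1,::-1],None,fx=s,fy=s,interpolation=cv2.INTER_CUBIC))
E
python3 - <<'E'
from h import *
im=cv2.imread("pics/top0.png")[:,:,::-1]
crop(im,200,180,470,325,2.95,"pics/crop1.png")
hsv=cv2.cvtColor(np.ascontiguousarray(im),cv2.COLOR_RGB2HSV)
m=((hsv[:,:,1]<40)&(hsv[:,:,2]>180)).astype(np.uint8)
k=cv2.connectedComponentsWithStats(m); 
i=1+np.argmax(k[2][1:,4]); print(k[2][i]); c=cv2.findContours((k[1]==i).astype(np.uint8),0,1)[0][0]
r=cv2.minAreaRect(c);b=cv2.boxPoints(r);print(b)
print([ray("top",*p,8).round(1) for p in b])
d=(hsv[:,:,2]<70).astype(np.uint8);k=cv2.connectedComponentsWithStats(d)
for s,ce in zip(k[2],k[3]):
    if 200<ce[0]<460 and 180<ce[1]<320 and s[4]>10: print("dark",s,ce)
p=((hsv[:,:,0]>160)|(hsv[:,:,0]<8))&(hsv[:,:,1]>110);p[:,:]&=True
k=cv2.connectedComponentsWithStats(p.astype(np.uint8))
for s,ce in zip(k[2],k[3]):
    if abs(ce[0]-260)<15 and abs(ce[1]-240)<15 and s[4]>50: print("tub",s,ce,ray("top",*ce,8+70))
E
```

```text
Traceback (most recent call last):
ValueError: attempt to get argmax of an empty sequence
```

View pics/crop1.png

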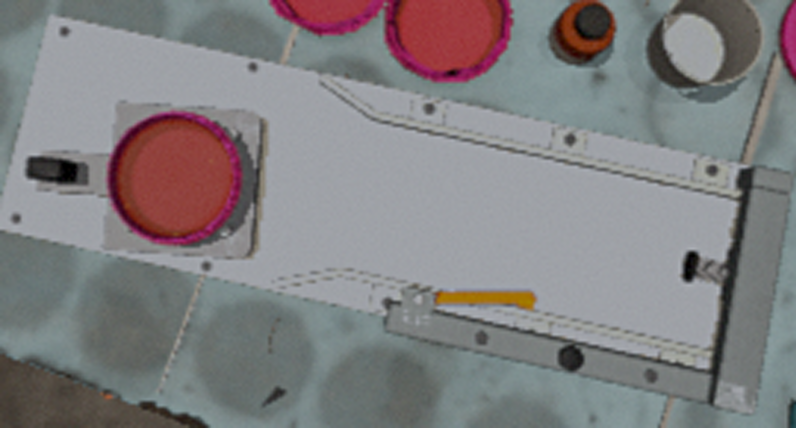

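The crop confirms it: the carrier is under the pink tub at crop (175,178), the handle at (52,170), and the pawl on the -y side at (485,299) with the buffer at (690,266). The other pink tubs stand off the plate, so they aren't meant.

Run:
```python
from h import *
R=lambda u,v,z: ray("top",200+u/2.95,180+v/2.95,z)
def pr(n,*a): 
    r=[R(*x) for x in a]; print(n,[x.round(1).tolist() for x in r]); return r
a,b=pr("plate rear TL,BL",(50,14,8),(0,230,8)); print("w",np.linalg.norm(a-b),"mid",(a+b)/2)
c,d=pr("rail+ inner top",(378,120,26),(738,193,26))
e,f=pr("rail- inner top",(345,270,15),(712,352,15))
pr("screws",(65,31,8),(16,217,8),(253,67,8),(207,266,8))
ang=lambda v: np.degrees(np.arctan2(v[1],v[0]))
print(ang(d-c),ang(f-e),ang(a-b)-90)
q=pr("slab TL TR BR BL",(118,100,30),(265,115,30),(255,258,30),(104,250,30))
print(np.mean(q,0),ang(q[1]-q[0]),ang(q[2]-q[3]),[np.linalg.norm(q[i]-q[i-1]) for i in range(4)])
pr("handle top",(27,170,78),(77,168,78),(52,168,78),(27,158,78),(75,160,78),(75,182,78))
pr("tub rim",(175,178,85));pr("buffer face",(685,266,22));pr("pawl tip",(536,300,26))
im=cv2.imread("pics/top0.png"); g=cv2.cvtColor(im,cv2.COLOR_BGR2HSV)
print(g[200,300],g[238,220],g[240,220],g[240,260],g[250,320])
m=((g[:,:,2]<70)).astype(np.uint8);m[:,:200]=0;m[:,245:]=0;m[:220]=0;m[255:]=0
c=max(cv2.findContours(m,0,1)[0],key=cv2.contourArea);r=cv2.minAreaRect(c);print(r,[ray("top",*p,78).round(1) for p in cv2.boxPoints(r)])
```

```text
plate rear TL,BL [[619.1, 208.3], [452.5, 242.1]]
w 170.05440425710282 mid [535.79103233 225.23091176]
rail+ inner top [[531.5, -46.7], [473.7, -314.7]]
rail- inner top [[419.9, -20.6], [357.0, -292.4]]
screws [[605.5, 196.3], [462.1, 230.2], [575.4, 49.6], [423.7, 84.1]]
-102.16514492561973 -103.02393082214216 -101.45376621006714
slab TL TR BR BL [[548.5, 149.2], [535.9, 38.2], [429.8, 45.5], [436.9, 157.5]]
[487.79518915  97.60679413] -96.50524297786441 -93.60861962183579 [np.float64(111.94445159306146), np.float64(111.65471552050637), np.float64(106.29622807564063), np.float64(112.19871647793873)]
handle top [[494.2, 202.4], [495.2, 167.0], [495.4, 184.7], [502.7, 202.6], [500.9, 168.5], [485.4, 168.1]]
tub rim [[487.1, 96.3]]
buffer face [[420.3, -273.7]]
pawl tip [[396.9, -161.7]]
[ 96  28 139] [165  20  26] [ 77 255   7] [  0 147 144] [113  14 168]
((217.892333984375, 237.361572265625), (17.736967086791992, 7.690153121948242), 7.125016689300537) [array([489.1, 203.4]), array([505. , 201.8]), array([500. , 164.8]), array([484.2, 166.5])]
```

```bash
cat >> h.py <<'E'
from scipy.spatial.transform import Rotation as Ro
L0=np.array([484.2,0.]);YL=np.radians(-102.83)
def lane(p):  # world xy -> lane x,y
    d=np.array([np.cos(YL),np.sin(YL)]);n=np.array([-d[1],d[0]]);o=np.array([484.2-.2277*132,-132])
    return np.array([(p-o)@d,(p-o)@n]).round(1)
def inc(pos,yaw,s=None):  # increments (cm, deg) to world TCP pos, tool down, yaw deg
    s=s or ctrl.read_state();A=Ro.from_euler("xyz",s["tool_rot"]);T=Ro.from_euler("xyz",[180,0,yaw],degrees=True)
    return np.r_[A.inv().apply(np.array(pos)-s["eef_pos"])/10,(A.inv()*T).as_rotvec(degrees=True)].round(2)
E
python3 -c "
from h import *
print(inc([495,189,160],85)); print([lane(np.array(p)) for p in [(535.8,225.2),(475.7,-33.7),(420.3,-273.7),(396.9,-161.7),(487.5,97.5)]])"
```

```text
[-4.332e+01 -3.442e+01  7.110e+00 -8.000e-02  7.000e-02  8.074e+01]
[array([-3.664e+02,  3.000e-01]), array([-100.6,   -0.8]), array([145.7,  -1.5]), array([ 41.7, -49.2]), array([-231.2,  -18.4])]
```

Emit:
move_arm --pt "-3.6 -2.9 0.6 0 0 6.7" --pt "-7.2 -5.8 1.2 0 0 13.5" --pt "-10.8 -8.6 1.8 0 0 20.2" --pt "-14.4 -11.5 2.4 0 0 27" --pt "-18 -14.4 3 0 0 33.7" --pt "-21.7 -17.2 3.6 0 0 40.4" --pt "-25.3 -20.1 4.2 0 0 47.1" --pt "-28.9 -23 4.8 0 0 54" --pt "-32.5 -25.8 5.4 0 0 60.7" --pt "-36.1 -28.7 6 0 0 67.4" --pt "-39.7 -31.6 6.6 0 0 74" --pt "-43.3 -34.4 7.1 0 0 80.7" --pt "-43.3 -34.4 7.1 0 0 80.7" --pt "-43.3 -34.4 7.1 0 0 80.7" --grip 0.2

```text
clock: 1.5
eef_pos: [495.1, 188.7, 159.8]
tool_rot: [-3.141, 0.001, 1.482]
force: [-0.9, 0.5, -0.4]
width: 51.3
```

```bash
python3 -c "
from h import *
im=eyes.get_image('top'); crop(im,180,170,320,290,3,'pics/c2a.png')
im2=eyes.get_image('scene'); crop(im2,220,90,340,210,3,'pics/c2b.png')
a=cv2.imread('pics/c2a.png');b=cv2.imread('pics/c2b.png');cv2.imwrite('pics/c2.png',np.hstack([a,b]))
s=ctrl.read_state();print(s['clock'],s['width'],s['eef_pos'],inc([495,189,41],85))"
```

```text
1.6 51.3166147863558 [494.01690373 191.16315891 160.00408557] [-0.21  0.13 11.9  -0.08 -0.03  0.17]
```

View pics/c2.png

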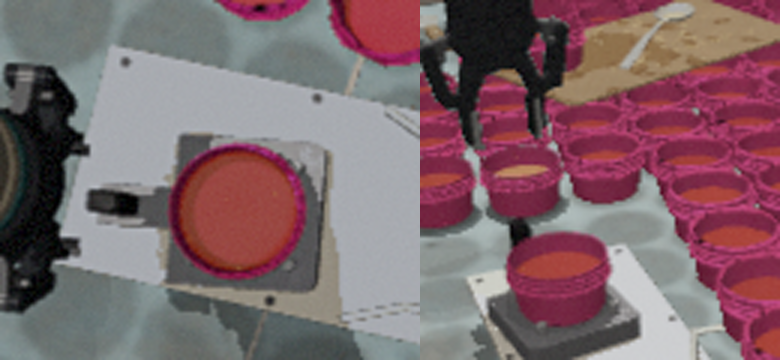

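The jaws straddle the handle: left panel tips at (75,145) and (75,245), handle at (113,202). Descending now.

Emit:
move_arm --pt "0 0 3 0 0 0" --pt "0 0 6 0 0 0" --pt "0 0 9 0 0 0" --pt "0 0 10.5 0 0 0" --pt "0 0 11.5 0 0 0" --pt "0 0 11.9 0 0 0" --pt "0 0 11.9 0 0 0"

```text
clock: 2.3
eef_pos: [494.8, 190.7, 41.4]
tool_rot: [-3.141, -0.0, 1.485]
force: [-0.4, -0.3, -0.2]
width: 51.0
```

Emit:
move_arm --pt "0 0 0 0 0 0" --pt "0 0 0 0 0 0" --pt "0 0 0 0 0 0" --pt "0 0 0 0 0 0" --pt "0 0 0 0 0 0" --pt "0 0 0 0 0 0" --pt "0 0 0 0 0 0" --grip -1

```text
clock: 3.0
eef_pos: [496.0, 190.3, 42.2]
tool_rot: [3.14, -0.001, 1.484]
force: [0.8, -0.2, 6.4]
width: 15.5
```

```bash
python3 -c "
from h import *
for i in range(3):
  s=ctrl.read_state();print(s['clock'],s['width'],s['eef_pos'],s['tool_rot'],s['force'],s['torque'])
im=eyes.get_image('top'); crop(im,190,170,320,290,3,'pics/c3a.png')
im2=eyes.get_image('scene'); crop(im2,220,90,340,210,3,'pics/c3b.png')
a=cv2.imread('pics/c3a.png');b=cv2.imread('pics/c3b.png');cv2.imwrite('pics/c3.png',np.hstack([a,b]))
"
```

```text
3.0 15.453841368381754 [495.95469075 190.29384314  42.2494282 ] [ 3.13966510e+00 -1.15635954e-03  1.48414936e+00] [ 0.84418719 -0.17314917  6.36756946] [ 0.06858307  0.08431879 -0.00655307]
3.0 15.453841368381754 [495.95469075 190.29384314  42.2494282 ] [ 3.13966510e+00 -1.15635954e-03  1.48414936e+00] [ 0.84418719 -0.17314917  6.36756946] [ 0.06858307  0.08431879 -0.00655307]
3.0 15.453841368381754 [495.95469075 190.29384314  42.2494282 ] [ 3.13966510e+00 -1.15635954e-03  1.48414936e+00] [ 0.84418719 -0.17314917  6.36756946] [ 0.06858307  0.08431879 -0.00655307]
```

View pics/c3.png

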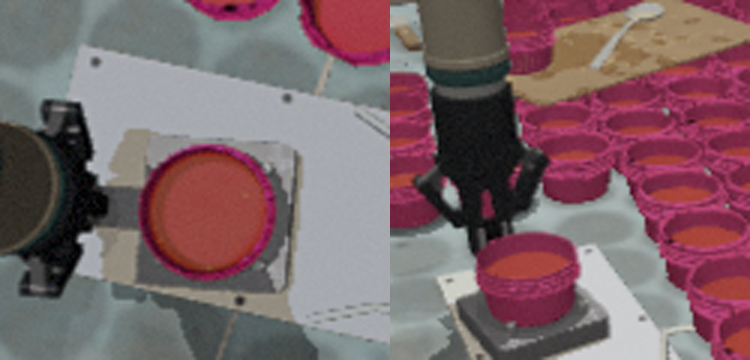

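Gripped at 15.5 mm opening, and the tub stands in the carrier. Slab corners in the left panel are about (148,137), (295,150), (285,292) and (137,280).

```bash
python3 -c "
from h import *
q=[ray('top',190+u/3,170+v/3,30) for u,v in [(148,137),(295,150),(285,292),(137,280)]]
ang=lambda v: np.degrees(np.arctan2(v[1],v[0]))
print(np.mean(q,0),lane(np.mean(q,0)),ang(q[1]-q[0]),ang(q[2]-q[3]),ang(q[0]-q[3])-90,ang(q[1]-q[2])-90)
d=np.array([np.cos(YL),np.sin(YL)]);o=np.array([484.2-.2277*132,-132])
for x in(-232,-200,-160):
  p=o+d*(x-92);print(x,p,inc([*p,41.8],77.17))
"
```

```text
[487.0909691   99.36602293] [-232.9  -19.3] -95.72928933841573 -95.186402958045 -93.33602257085307 -93.94597512004613
-232 [526.09073357 183.91076267] [-0.37  3.06  0.05  0.11 -0.07  7.87]
-200 [518.98484384 152.70969969] [-3.54  2.62  0.04  0.11 -0.07  7.87]
-160 [510.10248167 113.70837097] [-7.51  2.07  0.04  0.11 -0.07  7.87]
```

Emit:
move_arm --pt "-0.1 0.2 -0.02 0 0 0.5" --pt "-0.2 0.4 -0.03 0 0 1.1" --pt "-0.3 0.6 -0.03 0 0 1.6" --pt "-0.4 0.8 -0.03 0 0 2.2" --pt "-0.5 1.0 -0.03 0 0 2.7" --pt "-0.6 1.2 -0.03 0 0 3.3" --pt "-0.7 1.4 -0.03 0 0 3.8" --pt "-0.8 1.6 -0.03 0 0 4.4" --pt "-0.9 1.8 -0.03 0 0 4.9" --pt "-1.0 2.0 -0.03 0 0 5.5" --pt "-1.1 2.2 -0.03 0 0 6.0" --pt "-1.2 2.4 -0.03 0 0 6.6" --pt "-1.3 2.6 -0.03 0 0 7.1" --pt "-1.4 2.8 -0.03 0 0 7.5" --pt "-1.5 2.9 -0.03 0 0 7.87" --pt "-1.6 2.9 -0.03 0 0 7.87" --pt "-1.6 2.9 -0.03 0 0 7.87"

```text
clock: 4.8
eef_pos: [522.1, 173.6, 42.2]
tool_rot: [-3.141, -0.003, 1.348]
force: [-1.6, 3.2, 5.4]
width: 15.0
```

```bash
python3 -c "
from h import *
s=ctrl.read_state();print(s['clock'],s['width'],s['eef_pos'],s['tool_rot'],s['force'],s['torque'],lane(s['eef_pos'][:2]))
im=eyes.get_image('top'); crop(im,200,180,470,325,2.95,'pics/c4.png')
"
```

```text
4.8 14.96680942015236 [522.08331773 173.57587694  42.24715565] [-3.14061433e+00 -2.56995443e-03  1.34780556e+00] [-1.62390724  3.2466005   5.41993899] [ 0.52174303  0.25015435 -0.11611394] [-313.    -1.6]
```

View pics/c4.png

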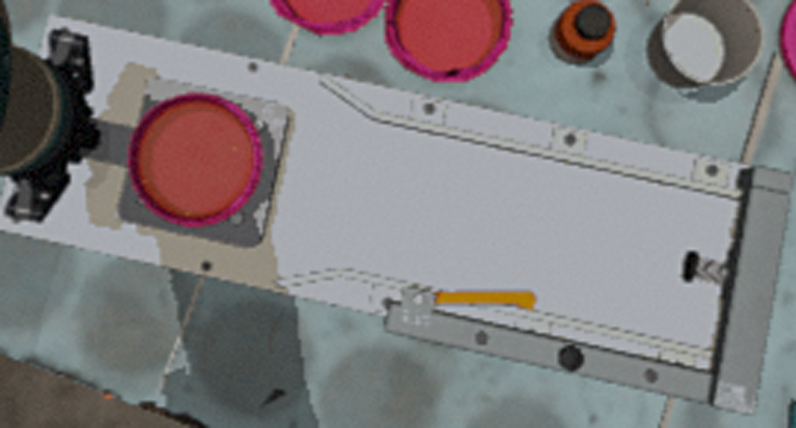

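Carrier now in line with the lane: corners (150,80), (293,105), (265,246), (120,218). I'll compute its lane pose.

```bash
python3 -c "
from h import *
q=[ray('top',200+u/2.95,180+v/2.95,30) for u,v in [(150,80),(293,105),(265,246),(120,218)]]
ang=lambda v: np.degrees(np.arctan2(v[1],v[0]))
print(np.mean(q,0),lane(np.mean(q,0)),ang(q[1]-q[0]),ang(q[2]-q[3]),ang(q[0]-q[3])-90,ang(q[1]-q[2])-90)
im=eyes.get_image('top');g=cv2.cvtColor(im,cv2.COLOR_RGB2HSV)
def tub(cx):
  m=((g[:,:,0]>155)&(g[:,:,1]>150)).astype(np.uint8);m[:,:235]=0;m[:205]=0;m[265:]=0;m[:,300:]=0
  c=max(cv2.findContours(m,0,1)[0],key=cv2.contourArea);return cv2.fitEllipse(c)
e=tub(0);print(e,lane(ray('top',*e[0],82)))
# 100 mm ahead along lane
s=ctrl.read_state();d=np.array([np.cos(YL),np.sin(YL)])
print(inc([*(s['eef_pos'][:2]+100*d),s['eef_pos'][2]],77.17))
"
```

```text
[501.36744186  81.63734383] [-218.8   -1.4] -100.61445539977528 -101.39596724765227 -101.42579266609287 -101.35014666735117
((265.8265686035156, 233.72103881835938), (43.73664093017578, 44.34230422973633), 59.0987434387207) [-220.4   -2.4]
[-10.    -0.01  -0.03  -0.06  -0.14   0.06]
```

Emit:
move_arm --pt "-0.4 0.05 0 0 0 0.2" --pt "-0.8 0.1 0 0 0 0.4" --pt "-1.2 0.15 0 0 0 0.6" --pt "-1.6 0.2 0 0 0 0.8" --pt "-2.0 0.25 0 0 0 0.8" --pt "-2.4 0.28 0 0 0 0.8" --pt "-2.8 0.28 0 0 0 0.8" --pt "-3.2 0.28 0 0 0 0.8" --pt "-3.6 0.28 0 0 0 0.8" --pt "-4.0 0.28 0 0 0 0.8" --pt "-4.4 0.28 0 0 0 0.8" --pt "-4.8 0.28 0 0 0 0.8" --pt "-5.2 0.28 0 0 0 0.8" --pt "-5.6 0.28 0 0 0 0.8" --pt "-6.0 0.28 0 0 0 0.8" --pt "-6.2 0.28 0 0 0 0.8" --pt "-6.2 0.28 0 0 0 0.8"

```text
clock: 6.6
eef_pos: [512.3, 110.7, 42.2]
tool_rot: [3.14, -0.001, 1.333]
force: [1.5, 3.7, 6.2]
width: 15.0
```

```bash
python3 -c "
from h import *
im=eyes.get_image('top'); crop(im,230,190,380,300,5.3,'pics/c5.png')
s=ctrl.read_state();print(s['clock'],s['width'],s['eef_pos'],s['tool_rot'],s['force'],s['torque'],lane(s['eef_pos'][:2]))
"
```

```text
6.65 15.2708185974096 [512.36780939 110.73523558  42.25028749] [ 3.14007961e+00 -1.40958891e-03  1.33278461e+00] [1.72685463 3.88846066 5.48240095] [ 0.70458624 -0.16928007 -0.03435965] [-249.6    2.9]
```

View pics/c5.png

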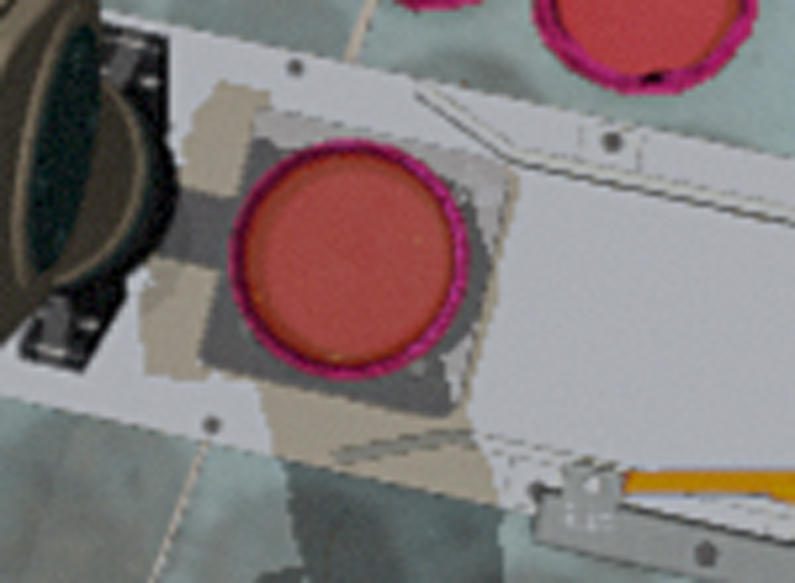

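```bash
python3 -c "
from h import *
R=lambda u,v,z: ray('top',230+u/5.3,190+v/5.3,z)
q=[R(u,v,30) for u,v in [(262,108),(518,168),(458,415),(200,362)]]
ang=lambda v: np.degrees(np.arctan2(v[1],v[0]))
print([lane(p) for p in q],lane(np.mean(q,0)),ang(q[1]-q[0]),ang(q[2]-q[3]),ang(q[0]-q[3])-90,ang(q[1]-q[2])-90)
print([lane(R(*p)) for p in [(512,160,26),(795,222,26),(470,433,15),(562,457,15)]])
"
```

```text
[array([-211. ,   55.8]), array([-100.6,   53.7]), array([-103.4,  -51.1]), array([-212.2,  -52.5])] [-156.8    1.5] -103.89183951239289 -102.06679199473042 -103.43944979581448 -104.33020971930199
[array([-103.9,   56.8]), array([17.2, 56.3]), array([-97.2, -57.7]), array([-57.6, -59.2])]
```

Emit:
move_arm --pt "-0.2 -0.08 0 0 0 -0.2" --pt "-0.4 -0.15 0 0 0 -0.4" --pt "-0.6 -0.2 0 0 0 -0.4" --pt "-0.8 -0.2 0 0 0 -0.4" --pt "-1.1 -0.2 0 0 0 -0.4" --pt "-1.4 -0.2 0 0 0 -0.4" --pt "-1.7 -0.2 0 0 0 -0.4" --pt "-2.0 -0.2 0 0 0 -0.4"

```text
clock: 7.45
eef_pos: [505.9, 92.5, 42.2]
tool_rot: [3.14, -0.002, 1.341]
force: [0.3, 5.4, 5.8]
width: 15.4
```

```bash
cat >> h.py <<'E'
def st():
    s=ctrl.read_state();d=np.array([np.cos(YL),np.sin(YL)]);n=np.array([-d[1],d[0]]);f=s["force"]
    print("t",s["clock"],"TCP lane",lane(s["eef_pos"][:2]),"z",s["eef_pos"][2].round(1),"yaw",np.degrees(s["tool_rot"][2]).round(2),"F lane",(f[:2]@d).round(2),(f[:2]@n).round(2),f[2].round(2),"T",s["torque"].round(2),"w",s["width"].round(1))
E
python3 -c "
from h import *
st()"
```

```text
Traceback (most recent call last):
  File "h.py", line 21, in st
    print("t",s["clock"],"TCP lane",lane(s["eef_pos"][:2]),"z",s["eef_pos"][2].round(1),"yaw",np.degrees(s["tool_rot"][2]).round(2),"F lane",(f[:2]@d).round(2),(f[:2]@n).round(2),f[2].round(2),"T",s["torque"].round(2),"w",s["width"].round(1))
                                                                                                                                                                                                                              ^^^^^^^^^^^^^^^^
AttributeError: 'float' object has no attribute 'round'
```

Emit:
move_arm --pt "-0.3 0 0 0 0 0" --pt "-0.6 0 0 0 0 0" --pt "-0.9 0 0 0 0 0" --pt "-1.2 0 0 0 0 0" --pt "-1.5 0 0 0 0 0" --pt "-1.8 0 0 0 0 0" --pt "-2.1 0 0 0 0 0" --pt "-2.4 0 0 0 0 0" --pt "-2.7 0 0 0 0 0" --pt "-3.0 0 0 0 0 0"

```text
clock: 8.45
eef_pos: [498.9, 63.4, 42.2]
tool_rot: [3.14, -0.002, 1.341]
force: [1.2, 6.0, 6.6]
width: 14.8
```

```bash
sed -i 's/s\["width"\].round(1)/round(s["width"],1)/' h.py; python3 -c "
from h import *
st()"
```

```text
t 8.45 TCP lane [-200.4    0.3] z 42.2 yaw 76.82 F lane -6.1 -0.12 6.63 T [ 1.06 -0.15  0.02] w 14.8
```

Emit:
move_arm --pt "-0.3 0 -0.03 0 0 0" --pt "-0.6 0 -0.05 0 0 0" --pt "-0.9 0 -0.05 0 0 0" --pt "-1.2 0 -0.05 0 0 0" --pt "-1.5 0 -0.05 0 0 0" --pt "-1.8 0 -0.05 0 0 0" --pt "-2.1 0 -0.05 0 0 0" --pt "-2.4 0 -0.05 0 0 0" --pt "-2.7 0 -0.05 0 0 0" --pt "-3.0 0 -0.05 0 0 0"

```text
clock: 9.45
eef_pos: [491.2, 33.1, 42.2]
tool_rot: [3.141, -0.0, 1.34]
force: [1.0, 5.0, 5.0]
width: 15.3
```

```bash
python3 -c "
from h import *
st()"
```

```text
t 9.45 TCP lane [-169.2   -0.5] z 42.2 yaw 76.79 F lane -5.13 -0.14 5.01 T [ 1.01 -0.39  0.02] w 15.3
```

Emit:
move_arm --pt "-0.3 0 0 0 0 0" --pt "-0.6 0 0 0 0 0" --pt "-0.9 0.01 0 0 0 0" --pt "-1.2 0.01 0 0 0 0" --pt "-1.5 0.02 0 0 0 0" --pt "-1.8 0.02 0 0 0 0" --pt "-2.1 0.02 0 0 0 0" --pt "-2.4 0.03 0 0 0 0" --pt "-2.7 0.03 0 0 0 0" --pt "-3.0 0.03 0 0 0 0"

```text
clock: 10.45
eef_pos: [486.3, 4.2, 42.3]
tool_rot: [3.139, -0.001, 1.341]
force: [5.1, 6.1, 2.8]
width: 15.1
```

```bash
python3 -c "
from h import *
st()"
```

```text
t 10.45 TCP lane [-139.9    1.1] z 42.3 yaw 76.86 F lane -7.03 3.58 2.81 T [ 1.16 -0.74  0.22] w 15.1
```

Emit:
move_arm --pt "-0.2 0 0 0 0 0" --pt "-0.4 0 0 0 0 0" --pt "-0.6 0 0 0 0 0" --pt "-0.8 0 0 0 0 0" --pt "-1.0 0 0 0 0 0" --pt "-1.2 0 0 0 0 0" --pt "-1.4 0 0 0 0 0"

```text
clock: 11.15
eef_pos: [483.1, -9.6, 42.2]
tool_rot: [3.139, -0.001, 1.341]
force: [4.5, 6.1, 2.1]
width: 15.0
```

```bash
python3 -c "
from h import *
st()
im=eyes.get_image('top'); crop(im,280,200,470,325,4.2,'pics/c6.png')"
```

```text
t 11.15 TCP lane [-125.8    1. ] z 42.2 yaw 76.86 F lane -6.99 3.05 2.13 T [ 1.09 -0.81  0.16] w 15.0
```

View pics/c6.png

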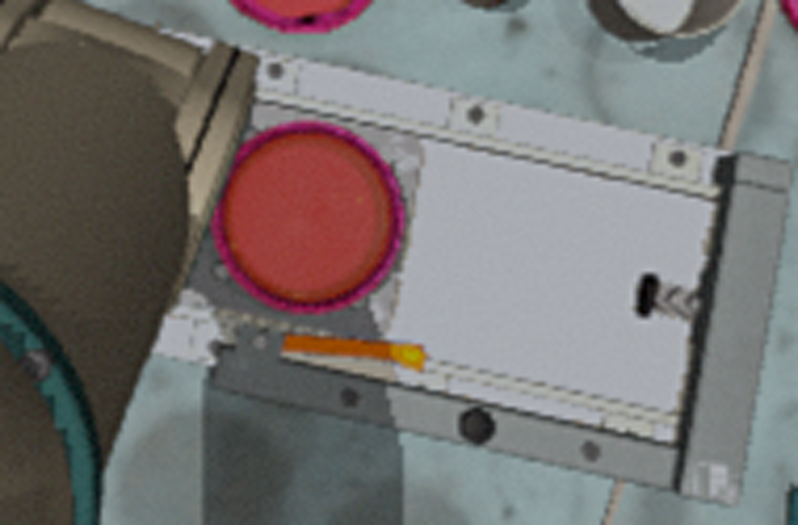

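Carrier is between the rails and the pawl (tip at (422,356)) is just being met. The buffer face is at (640,295), about 125 mm ahead.

Emit:
move_arm --pt "-0.2 0 0 0 0 0" --pt "-0.4 0 0 0 0 0" --pt "-0.6 0 0 0 0 0" --pt "-0.8 0 0 0 0 0" --pt "-1.0 0 0 0 0 0" --pt "-1.2 0 0 0 0 0" --pt "-1.4 0 0 0 0 0" --pt "-1.6 0 0 0 0 0" --pt "-1.8 0.01 0 0 0 0" --pt "-2.0 0.01 0 0 0 0"

```text
clock: 12.2
eef_pos: [478.2, -29.1, 42.2]
tool_rot: [3.139, -0.001, 1.342]
force: [4.9, 5.1, 3.6]
width: 15.1
```

```bash
python3 -c "
from h import *
st()"
```

```text
t 12.2 TCP lane [-105.7    0.6] z 42.2 yaw 76.88 F lane -6.08 3.61 3.59 T [ 1.05 -0.77  0.31] w 15.1
```

Emit:
move_arm --pt "-0.2 0 0 0 0 0" --pt "-0.4 0 0 0 0 0" --pt "-0.6 0 0 0 0 0" --pt "-0.8 0 0 0 0 0" --pt "-1.0 0 0 0 0 0" --pt "-1.2 0 0 0 0 0" --pt "-1.4 0 0 0 0 0" --pt "-1.6 0 0 0 0 0" --pt "-1.8 0.01 0 0 0 0" --pt "-2.0 0.01 0 0 0 0"

```text
clock: 13.2
eef_pos: [473.5, -48.7, 42.2]
tool_rot: [3.14, -0.0, 1.342]
force: [4.5, 4.6, 3.7]
width: 15.3
```

```bash
python3 -c "
from h import *
st()"
```

```text
t 13.2 TCP lane [-85.6   0.4] z 42.2 yaw 76.87 F lane -5.54 3.39 3.72 T [ 1.01 -0.71  0.28] w 15.3
```

Emit:
move_arm --pt "-0.2 0 0 0 0 0" --pt "-0.4 0 0 0 0 0" --pt "-0.6 0 0 0 0 0" --pt "-0.8 0 0 0 0 0" --pt "-1.0 0 0 0 0 0" --pt "-1.2 0 0 0 0 0" --pt "-1.4 0 0 0 0 0" --pt "-1.6 0 0 0 0 0" --pt "-1.8 0.01 0 0 0 0" --pt "-2.0 0.01 0 0 0 0" --pt "-2.2 0.01 0 0 0 0" --pt "-2.4 0.02 0 0 0 0" --pt "-2.6 0.02 0 0 0 0" --pt "-2.8 0.02 0 0 0 0" --pt "-3.0 0.02 0 0 0 0"

```text
clock: 14.7
eef_pos: [466.7, -77.9, 42.2]
tool_rot: [3.14, -0.001, 1.341]
force: [4.5, 4.8, 3.9]
width: 15.0
```

```bash
python3 -c "
from h import *
st()"
```

```text
t 14.7 TCP lane [-55.6   0.3] z 42.2 yaw 76.86 F lane -5.7 3.27 3.94 T [ 1.05 -0.82  0.12] w 15.0
```

Emit:
move_arm --pt "-0.2 0 0 0 0 0" --pt "-0.4 0 0 0 0 0" --pt "-0.6 0 0 0 0 0" --pt "-0.8 0 0 0 0 0" --pt "-1.0 0 0 0 0 0" --pt "-1.2 0 0 0 0 0" --pt "-1.4 0 0 0 0 0" --pt "-1.6 0 0 0 0 0" --pt "-1.8 0.01 0 0 0 0" --pt "-2.0 0.01 0 0 0 0" --pt "-2.2 0.01 0 0 0 0" --pt "-2.4 0.02 0 0 0 0" --pt "-2.6 0.02 0 0 0 0" --pt "-2.8 0.02 0 0 0 0" --pt "-3.0 0.02 0 0 0 0" --pt "-3.2 0.02 0 0 0 0" --pt "-3.4 0.02 0 0 0 0" --pt "-3.6 0.02 0 0 0 0" --pt "-3.8 0.03 0 0 0 0" --pt "-4.0 0.03 0 0 0 0"

```text
clock: 16.7
eef_pos: [457.8, -116.7, 42.2]
tool_rot: [3.14, -0.001, 1.341]
force: [3.9, 5.7, 4.7]
width: 15.0
```

```bash
python3 -c "
from h import *
st()
im=eyes.get_image('top'); crop(im,280,200,470,325,4.2,'pics/c7.png')"
```

```text
t 16.7 TCP lane [-15.7   0.2] z 42.2 yaw 76.85 F lane -6.39 2.57 4.73 T [ 1.07 -0.81  0.05] w 15.0
```

View pics/c7.png

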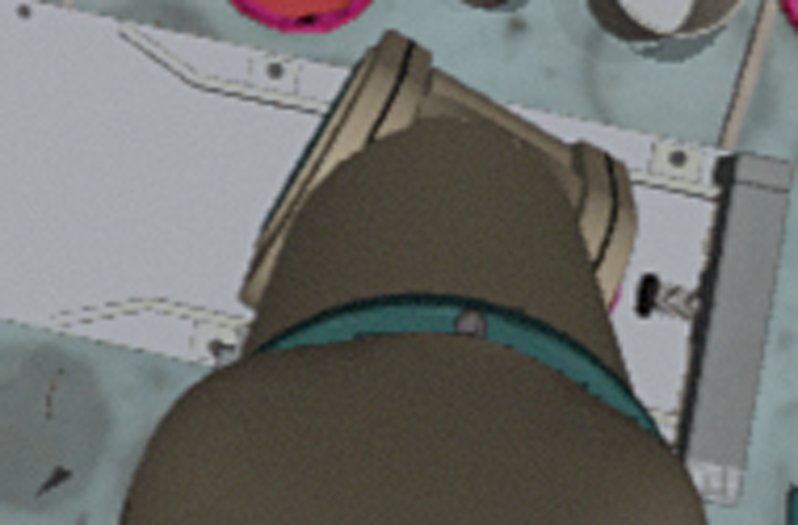

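The arm now hides the carrier from above. The buffer is still out, with a gap visible at (630,290). I'll creep forward by force.

Emit:
move_arm --pt "-0.2 0 0 0 0 0" --pt "-0.4 0 0 0 0 0" --pt "-0.6 0 0 0 0 0" --pt "-0.8 0 0 0 0 0" --pt "-1.0 0 0 0 0 0" --pt "-1.1 0 0 0 0 0" --pt "-1.2 0 0 0 0 0"

```text
clock: 17.45
eef_pos: [455.0, -128.4, 42.2]
tool_rot: [3.14, -0.001, 1.341]
force: [4.3, 5.6, 4.4]
width: 15.6
```

```bash
python3 -c "
from h import *
st()"
```

```text
t 17.45 TCP lane [-3.7  0. ] z 42.2 yaw 76.83 F lane -6.39 2.95 4.4 T [ 1.09 -0.9   0.03] w 15.6
```

Emit:
move_arm --pt "-0.1 0 0 0 0 0" --pt "-0.2 0 0 0 0 0" --pt "-0.3 0 0 0 0 0"

```text
clock: 17.75
eef_pos: [454.3, -131.2, 42.2]
tool_rot: [3.14, -0.001, 1.341]
force: [4.2, 5.7, 4.1]
width: 15.3
```

```bash
python3 -c "
from h import *
st()"
```

```text
t 17.75 TCP lane [-0.8 -0. ] z 42.2 yaw 76.84 F lane -6.46 2.82 4.14 T [ 1.08 -0.9   0.08] w 15.3
```

Emit:
move_arm --pt "-0.1 0 0 0 0 0" --pt "-0.2 0 0 0 0 0" --pt "-0.3 0 0 0 0 0"

```text
clock: 18.05
eef_pos: [453.9, -133.1, 42.2]
tool_rot: [3.14, -0.002, 1.342]
force: [4.8, 8.6, 5.3]
width: 15.2
```

```bash
python3 -c "
from h import *
st()"
```

```text
t 18.05 TCP lane [ 1.1 -0. ] z 42.2 yaw 76.89 F lane -9.48 2.75 5.33 T [ 1.63 -1.07 -0.  ] w 15.2
```

Emit:
move_arm --pt "-0.1 0 0 0 0 0" --pt "-0.2 0 0 0 0 0" --pt "-0.3 0 0 0 0 0" --pt "-0.4 0 0 0 0 0"

```text
clock: 18.45
eef_pos: [453.1, -136.1, 42.2]
tool_rot: [3.141, -0.003, 1.343]
force: [5.3, 10.4, 5.2]
width: 15.1
```

```bash
python3 -c "
from h import *
st()"
```

```text
t 18.45 TCP lane [ 4.2 -0.1] z 42.2 yaw 76.94 F lane -11.31 2.88 5.2 T [ 1.85 -1.24 -0.03] w 15.1
```

Emit:
move_arm --pt "-0.1 0 0 0 0 0" --pt "-0.1 0 0 0 0 0"

```text
clock: 18.65
eef_pos: [452.7, -137.2, 42.2]
tool_rot: [3.141, -0.003, 1.343]
force: [5.9, 9.4, 5.8]
width: 15.4
```

```bash
python3 -c "
from h import *
st()"
```

```text
t 18.65 TCP lane [ 5.4 -0.2] z 42.2 yaw 76.95 F lane -10.46 3.66 5.79 T [ 1.78 -1.06  0.02] w 15.4
```

Emit:
move_arm --pt "-0.1 0 0 0 0 0" --pt "-0.1 0 0 0 0 0"

```text
clock: 18.85
eef_pos: [452.5, -137.9, 42.2]
tool_rot: [3.141, -0.003, 1.343]
force: [4.1, 9.9, 5.3]
width: 15.1
```

```bash
python3 -c "
from h import *
st()"
```

```text
t 18.85 TCP lane [ 6.1 -0.3] z 42.2 yaw 76.96 F lane -10.59 1.84 5.31 T [ 1.83 -1.12  0.06] w 15.1
```

Emit:
move_arm --pt "-0.1 0 0 0 0 0" --pt "-0.1 0 0 0 0 0"

```text
clock: 19.05
eef_pos: [452.0, -138.7, 42.2]
tool_rot: [3.142, -0.003, 1.344]
force: [4.9, 11.0, 6.2]
width: 15.2
```

```bash
python3 -c "
from h import *
st()"
```

```text
t 19.05 TCP lane [ 7.1 -0.6] z 42.2 yaw 76.98 F lane -11.87 2.37 6.17 T [ 1.83 -1.03  0.14] w 15.2
```

Emit:
move_arm --pt "-0.1 0 0 0 0 0" --pt "-0.1 0 0 0 0 0"

```text
clock: 19.25
eef_pos: [451.6, -139.4, 42.2]
tool_rot: [-3.141, -0.003, 1.344]
force: [5.2, 10.5, 7.4]
width: 15.6
```

```bash
python3 -c "
from h import *
st()
im=eyes.get_image('scene'); crop(im,230,190,400,330,4.2,'pics/c8.png')"
```

```text
t 19.25 TCP lane [ 7.8 -0.8] z 42.2 yaw 77.02 F lane -11.39 2.71 7.38 T [ 1.91 -1.03  0.22] w 15.6
```

View pics/c8.png

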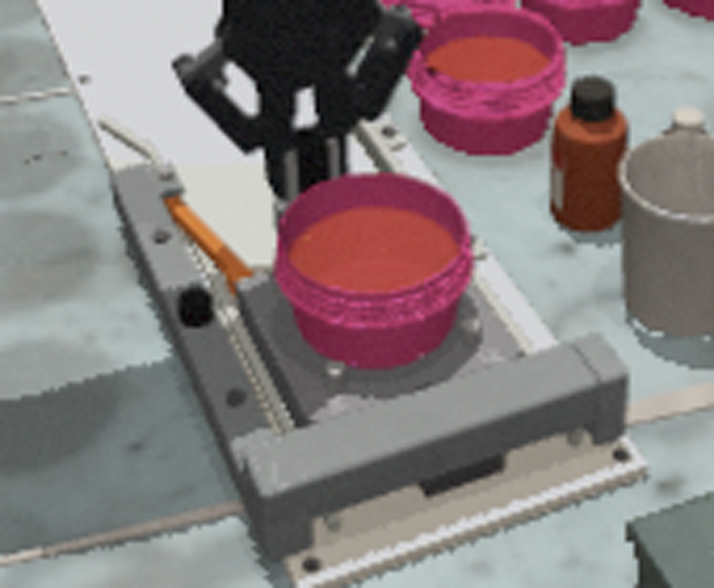

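```bash
python3 -c "
from h import *
def o(im):
  g=cv2.cvtColor(im,cv2.COLOR_RGB2HSV);m=(g[:,:,0]>8)&(g[:,:,0]<24)&(g[:,:,1]>150)
  m[:230]=0;m[270:]=0;m[:,:262]=0;m[:,300:]=0
  ys,xs=np.nonzero(m);print(len(ys),[(y,xs[ys==y].min(),xs[ys==y].max()) for y in range(ys.min(),ys.max()+1,3)])
o(np.ascontiguousarray(cv2.imread('pics/scene0.png')[:,:,::-1]));o(eyes.get_image('scene'))
for y in(-43,-55): 
  d=np.array([np.cos(YL),np.sin(YL)]);n=np.array([-d[1],d[0]]);p=np.array([484.2-.2277*132,-132])+41*d+y*n;print(y,proj('scene',[*p,26.5]))
st()"
```

```text
116 [(237, np.int64(269), np.int64(271)), (240, np.int64(271), np.int64(274)), (243, np.int64(273), np.int64(277)), (246, np.int64(276), np.int64(280)), (249, np.int64(278), np.int64(283)), (252, np.int64(281), np.int64(286)), (255, np.int64(284), np.int64(289)), (258, np.int64(285), np.int64(288))]
101 [(237, np.int64(270), np.int64(271)), (240, np.int64(271), np.int64(274)), (243, np.int64(273), np.int64(277)), (246, np.int64(276), np.int64(280)), (249, np.int64(278), np.int64(283)), (252, np.int64(281), np.int64(286)), (255, np.int64(284), np.int64(289)), (258, np.int64(285), np.int64(285))]
-43 [290.7731343  254.71159632]
-55 [285.48621694 256.24342358]
t 19.35 TCP lane [ 7.8 -0.8] z 42.2 yaw 77.02 F lane -11.98 1.76 6.27 T [ 1.9  -0.98  0.24] w 15.6
```

The pawl outline matches its initial shut position (tip (289,255) in both pictures), so it has clicked. I'll ease back 3 mm as a hold test, then release.

Emit:
move_arm --pt "0.1 0 0 0 0 0" --pt "0.2 0 0 0 0 0" --pt "0.3 0 0 0 0 0" --pt "0.3 0 0 0 0 0"

```text
clock: 19.75
eef_pos: [451.6, -139.4, 42.2]
tool_rot: [3.141, 0.0, 1.342]
force: [2.0, 3.8, 5.6]
width: 15.1
```

```bash
python3 -c "
from h import *
st()"
```

```text
t 19.75 TCP lane [ 7.8 -0.8] z 42.2 yaw 76.89 F lane -4.17 1.08 5.56 T [ 0.77 -0.61  0.42] w 15.1
```

Emit:
move_arm --pt "0.05 0 0 0 0 0" --pt "0.1 0 0 0 0 0" --pt "0.1 0 0 0 0 0"

```text
clock: 20.05
eef_pos: [451.7, -139.3, 42.2]
tool_rot: [3.141, 0.001, 1.341]
force: [2.2, 1.3, 5.7]
width: 15.3
```

```bash
python3 -c "
from h import *
st()"
```

```text
t 20.05 TCP lane [ 7.7 -0.7] z 42.2 yaw 76.84 F lane -1.78 1.87 5.65 T [ 0.49 -0.43  0.37] w 15.3
```

Emit:
move_arm --pt "0 0 0 0 0 0" --pt "0 0 0 0 0 0" --pt "0 0 0 0 0 0" --pt "0 0 0 0 0 0" --pt "0 0 0 0 0 0" --grip 0

```text
clock: 20.55
eef_pos: [451.4, -138.7, 41.9]
tool_rot: [-3.141, 0.0, 1.34]
force: [0.2, -0.3, 0.2]
width: 42.6
```

Emit:
move_arm --pt "0 0 -1 0 0 0" --pt "0 0 -3 0 0 0" --pt "0 0 -6 0 0 0" --pt "0 0 -9 0 0 0" --pt "0 0 -12 0 0 0" --pt "4 0 -14 0 0 0" --pt "8 0 -15 0 0 0" --pt "12 0 -15 0 0 0" --pt "16 0 -15 0 0 0" --pt "20 0 -15 0 0 0" --pt "24 0 -15 0 0 0" --pt "24 0 -15 0 0 0"

```text
clock: 21.75
eef_pos: [507.4, 102.2, 192.5]
tool_rot: [3.141, -0.004, 1.35]
force: [-0.2, 0.2, -0.5]
width: 42.4
```

```bash
python3 -c "
from h import *
st()
im=eyes.get_image('top'); crop(im,290,140,470,325,2.9,'pics/c9a.png')
im2=eyes.get_image('scene'); crop(im2,230,190,400,330,1.6,'pics/c9b.png')
a=cv2.imread('pics/c9a.png');b=cv2.imread('pics/c9b.png');b=cv2.copyMakeBorder(b,0,a.shape[0]-b.shape[0],0,0,0);cv2.imwrite('pics/c9.png',np.hstack([a,b]))"
```

```text
t 21.75 TCP lane [-2.402e+02 -1.000e-01] z 192.5 yaw 77.33 F lane -0.18 -0.22 -0.49 T [ 0.02 -0.    0.  ] w 42.4
```

View pics/c9.png

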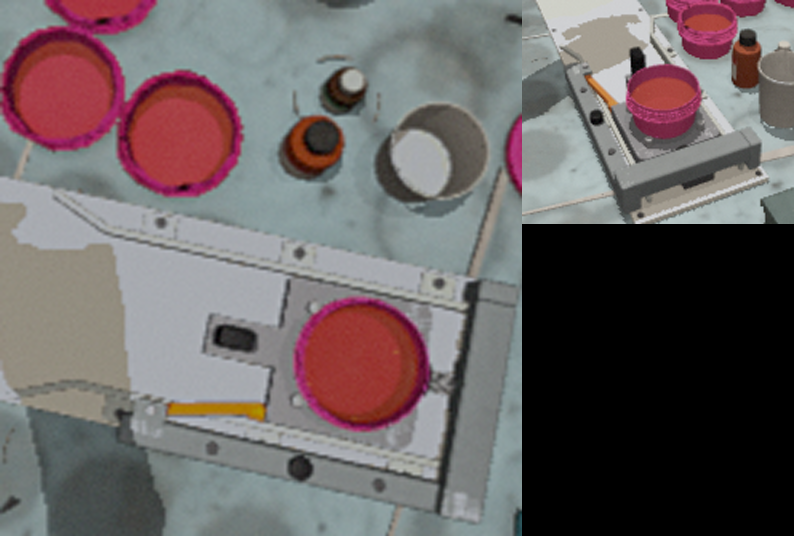

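The pawl tip at (265,412) sits shut right behind the slab's rear edge at (270,415). The carrier is square between the rails with the tub upright in it at (362,362), the bystanders look unmoved, and the gripper is clear.

```bash
python3 -c "
from cell import ctrl
print(ctrl.finish_job())"
```

```text
the job is handed in; nothing more can be done
None
```

The carrier is latched in the feed lane and the job is handed in, at about 22 s of the 64 s allowed. I gripped it by the black handle, turned it into line, slid it through the mouth and past the pawl, and pressed the buffer in by roughly 7 mm. I then eased off, let go and backed away.

**Latched:** In the last pictures the pawl tip lies just behind the slab's rear edge, and in the scene camera just after the push it matched its shut position from the start. With my push eased off, the carrier stayed put with almost no load on the gripper (about 2 N along the lane).

**Other things:** The tub stands in the carrier, which looks flat and square between the rails. The amber bottle, steel cup and drop bottle look unmoved, judged by eye. The gripper was clear of everything, with forces near zero.

**Forces:** The wrist readings I took while pushing peaked at about 12 N along the lane and 3.7 N sideways. They came only at the end of each short move, so a brief peak in between would not have shown.

**Uncertain:** The click itself never showed plainly in the forces. The sideways force fell from about 3.7 to 1.8 N as the buffer reached about 6 mm, then wavered between about 1.8 and 2.7 N, so the latch is confirmed by the pictures and the hold test.

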